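# Refit and hold down the irrigation valve knob

## Robot

A 6-joint arm with a two-finger parallel gripper is mounted at the origin on the work surface. World frame = base frame: x ahead of the robot, y to its left, z up, the work surface at z = 0. Lengths are in m, angles in rad, forces in N, time in s.
With the tool pointing down it reaches from about 0.35 to 0.775 m from the base axis. Payload 5.5 kg.
Tool frame: the origin (TCP) lies midway between the tips of the shut fingers; the grasp point (between the pads) lies 19 mm behind it (pinch_z is the distance from the TCP to the grasp point, in m); z points along the fingers, x is the direction in which the jaws open and shut, and the axes are right-handed (so a half turn about z gives the same grasp; the last joint's range is limited). The gripper opens to 85 mm and grips with 20 to 120 N. Pads are 22 mm wide; open, the fingers measure 114 mm over their backs; the gripper's body (76 mm by 85 mm) begins 54 mm behind the grasp point. The pads swing forward as they close: fully open they stand 13 mm farther back than shut.
Start: joints at [-1.381, 0.313, 0.046, 1.304, 0, 1.431], TCP at [0.186, -0.544, 0.231] pointing down, gripper open.
Joint ranges: [-2.76, 2.76], [-0.86, 1.69], [-1.03, 1.26], [-2.2, 2.34], [-1.47, 1.5], [-3.14, 3.14]. Speed limits (rad/s): [2.57, 2.57, 3.14, 3.14, 3.14, 3.14].

## Interface

Orientations are given as a unit quaternion [w, x, y, z].
In Python, from workcell import get_state, read_camera, camera_info, hand_in, trace, pinch_z gives the robot as it stands. The module is installed in compiled form; this text tells all that it offers.
- The arm moves only by the tool arm_command, never from a script. Its argument "steps" is text: rows parted by semicolons, each of 4 numbers parted by spaces: the shift along the world's x, y, z in mm, then the turn about the world's z in rad. In form: tx ty tz spin; .... A call has 1 to 20 rows; each row is the pose to reach, as a shift and turn from the pose measured when the call began; what a row does not reach only later rows make up. A row lasts 1/8 s, in which the tool goes at most 62.5 mm and 10.7 degrees, less where a joint would pass 70% of its speed; a pose out of reach is approached as far as the arm can. A call with a gripper value outside its range is refused whole. "fingers" is the gripper command: -1 is shut, 1 is fully open, values between are in proportion, set as the call begins (left out, the last holds). The fingers move at their own pace and stop on an object; "newtons" is the grip in N (left out, the last holds). Time passes only in rows, so rows that repeat a pose let the fingers close. It gives the time, the measured TCP pose, the force and the opening at its end, in the units of the state.
- get_state(): the state, without advancing time (a new reading comes with each control period).
- read_camera(name): name is "side" or "top"; returns the picture (480x640x3 uint8, red, green, blue); there is no depth.
- camera_info(name): a dict with "mtx" (3x3 intrinsics, pixels), "k1" (the pictures are not rectified: a ray, as slopes to the right and down, at radius r is drawn at 1 + k1 r^2 times it, then the intrinsics apply), "R" (3x3) and "t" (3): a world point X has camera coordinates R X + t. Camera axes: x right, y down, z forward; pixel columns grow to the right and rows downward; lengths in m; the calibration is good to about 2 mm. A picture is of the moment at which its call begins. camera_info takes no time and is no camera call.
- hand_in(): hands the job in, once; it reports no verdict.
Trained networks look in the newest picture that a camera, given by its name, has taken for a name from the list of things; names that differ only in an ending like _2 or _b are one class to them, and where a whole thing is asked for, a point or a joint stands for the part that bears it (a point fixed in the world has none). Each returns a list of dicts, best first, with "score" (0 to 1); they miss things now and then, are a little off and sometimes report something else, mostly with a low value. They report only what shows in the picture. A call takes as long as a camera call. They do not tell look-alikes from the thing itself.
- trace(camera, name): "mask" (480x640 bool, what is visible of it) and "box" ([left, top, width, height] in pixels, round what is visible of it).
The state is a dict: "clock": time; "joint_pos": joint angles; "qvel": joint speeds; "tau": joint torques, N m; "tcp_pos": TCP position; "orientation": TCP orientation; "wrist_force": force on the tool from outside, world axes, zero at the start; "ft_torque": the same for the moment, N m; "finger_gap": finger opening in m.
Only numpy, scipy, OpenCV 4.12 (cv2) and the standard library are available. Lean on these libraries where they do the work, as an engineer would, in place of code of your own. Each camera call takes 0.05 s, during which the arm holds its last target.

## Task

Raise the lid of the grey irrigation valve box and leave it leaning back a little past upright, opened by about 105 degrees. Then take the loose black knob off the rack, turn it so that its D-shaped bore matches the brass D-shaped spindle inside the box, push it fully home and keep pressing so that the sprung spindle is held down. The program finishes while the robot is still holding the knob pressed in, the lid still standing at that angle, and the pots, fork, coupling and jar left where they are.

Things in the scene. Friction and masses are not known exactly. Their poses are not given: they have to be found in the camera images.
- valve_box: Fixed grey plastic box, 200 (x) by 170 (y) by 90 mm high, open on top under its lid; walls 5 mm thick, flat inner panel 45 mm above the rack. Origin: centre of its underside. Its y axis points to the hinged side (robot's left), x away from the robot; three black pipe stubs at its +x end. Its place and yaw (up to 0.25 rad) vary.
- lid (a joint): Angle of the box's lid in rad: 0 closed, grows as it opens, 1.571 upright, 1.833 is the wanted 105 degrees, stop at 2.7. Starts between 0 and 0.3. Stiff hinge: the lid stays at any angle it is left at; about 3 to 4 N at the bar moves it.
- lid_hinge (a point): Middle of the lid's hinge line, on the left (+y) side of the box, 94 mm above the rack. The hinge line runs along the box's x axis.
- lid_bar (a point): Middle of the lid's handle: a round steel bar, 12 mm thick, 130 mm long, parallel to the hinge line and 224 mm from it, on two arms (10 mm square, 60 mm either side of the middle); 44 mm gap between bar and lid edge for a finger. At the right (-y) side of the box when closed, above the hinge when upright; x along the bar, y to the hinge. It can turn between finger pads that grip it lightly.
- spindle_top (a point): Centre of the top of the upright brass spindle in the box, on its axis: 18 mm round shaft with one flat 4.5 mm from the axis, top 40 mm above the panel (85 above the rack) unpressed, upper 3 mm bevelled. x points squarely out through the flat, z up; at its foot a 34 mm wide, 6 mm high collar has a pointed tooth to the same side, reaching 30 mm out. It does not turn.
- plunger (a joint): How far the spindle is pressed down, in m: 0 at rest, 0.008 at its stop. Sprung: 4 N starts it, 9 N reaches the stop, and it springs back when released.
- knob: Loose black knob standing on the rack right of the box, bore down: block 34 mm wide (y) between parallel faces to grip, 44 long (x), 45 high, plus a 12 mm pointed nose at +x; 50 to 100 g. Origin: bore centre at the underside; z up. D bore 22 mm deep, 20 across, flat 5.5 mm from the axis on the nose side: nose goes where the spindle's flat faces. Home: underside 22 mm below spindle top.
- knob_nose (a point): Tip of the knob's nose at its underside, 34 mm from the knob's origin along its x axis.
- pot: Terracotta pot, 128 mm wide and 105 mm high with a small plant, bystander. Origin: centre of its underside.
- small_pot: Empty small terracotta pot, 80 mm wide and 68 mm high, bystander. Origin: centre of its underside.
- fork: Garden hand fork, 300 mm long, lying flat, wooden handle to its -x end, bystander. Origin: middle of its length, on the rack.
- coupling: Black plastic pipe coupling, a plain ring 42 mm wide and 30 mm high with a 24 mm hole, bystander. Origin: centre of its underside.
- jar: White jar, 72 mm wide and 90 mm high, bystander. Origin: centre of its underside.
Not all that is in view belongs to the job. What is shaped like the knob but green or red is not meant.

How it is judged:
By the outcome, as a careful person would: the job done as asked, in the order asked, and still so for the second after the job is handed in, while the arm keeps its last pose, push and grip.
It also fails if it takes over 61 s, if anything falls off the work surface, if the arm or the gripper's body presses on something with over 40 N, if the wrist force passes 120 N, or if a joint passes its speed limit or range.

## Working session

There is one attempt and no reset: what is moved stays moved. The work goes in short steps, Python scripts to look and compute and a tool call to move; the robot and the scene stay as the last step left them, time stands still between calls to the robot, and variables do not carry over. Pictures are saved under pics/ and viewed, and the job is handed in when it is done.

Besides the shell and the picture viewer there is one more tool, called after ">>>" as name(argument=value, ...) on one line, values as JSON. arm_command: Moves the arm, as the interface text tells. Its arguments: {"type":"object","properties":{"steps":{"type":"string"},"fingers":{"type":"number"},"newtons":{"type":"number"}},"required":["steps"]}

```bash
mkdir -p pics
python3 - <<'E'
from workcell import *
import cv2
s=get_state();print(s)
print(pinch_z if not callable(pinch_z) else pinch_z())
for c in("side","top"):
    im=read_camera(c);cv2.imwrite(f"pics/{c}0.png",im[:,:,::-1]);i=camera_info(c);print(c,i)
E
```

```text
{'clock': 0.0, 'joint_pos': array([-1.38059823e+00,  3.14000078e-01,  4.49916947e-02,  1.30360546e+00,
        1.71974039e-05,  1.43120546e+00]), 'qvel': array([-2.21732527e-05, -1.14734797e-04, -9.86302584e-04, -2.41399536e-03,
       -6.00051785e-04,  9.88601904e-04]), 'tau': array([ 7.19571435e-04, -4.80628216e+01,  2.98533046e+01,  1.94080733e-02,
       -2.93429448e-04, -2.07542655e-06]), 'tcp_pos': array([ 0.18611404, -0.54351118,  0.23041426]), 'orientation': array([-6.32357337e-04,  8.13585355e-01, -5.81444791e-01, -6.52717017e-04]), 'wrist_force': array([0.6685678 , 0.68211064, 0.33293991]), 'ft_torque': array([-0.00420045,  0.01999249, -0.01280518]), 'finger_gap': 0.08582618220540106}
0.0187
side {'mtx': array([[461.7767647 ,   0.        , 319.81687967],
       [  0.        , 461.7767647 , 241.5731132 ],
       [  0.        ,   0.        ,   1.        ]]), 'k1': -0.002167263530133621, 'R': array([[ 0.98152849, -0.19124483, -0.00521988],
       [-0.09831085, -0.48078034, -0.87131237],
       [ 0.16412437,  0.85573108, -0.49070104]]), 't': array([-0.54449449,  0.11650095,  1.29476372])}
top {'mtx': array([[524.28421593,   0.        , 322.13475113],
       [  0.        , 524.28421593, 241.24929132],
       [  0.        ,   0.        ,   1.        ]]), 'k1': -0.09950053129314232, 'R': array([[-0.01161697, -0.99988951,  0.00927396],
       [-0.99678077,  0.01084406, -0.07943872],
       [ 0.07932937, -0.01016694, -0.99679661]]), 't': array([-0.04428866,  0.58593207,  1.50212509])}
```

View pics/side0.png

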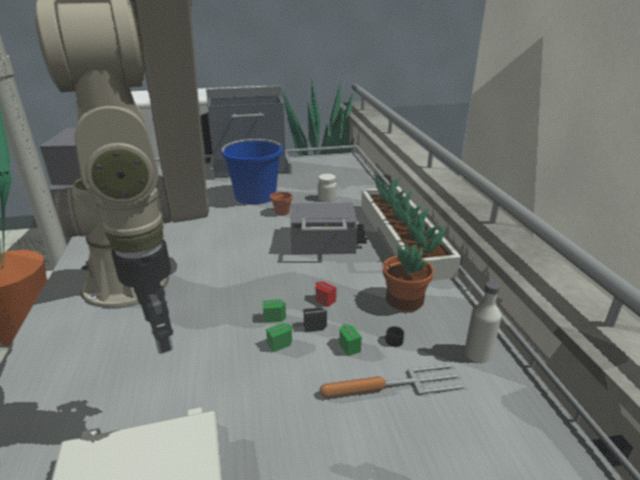

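View pics/top0.png

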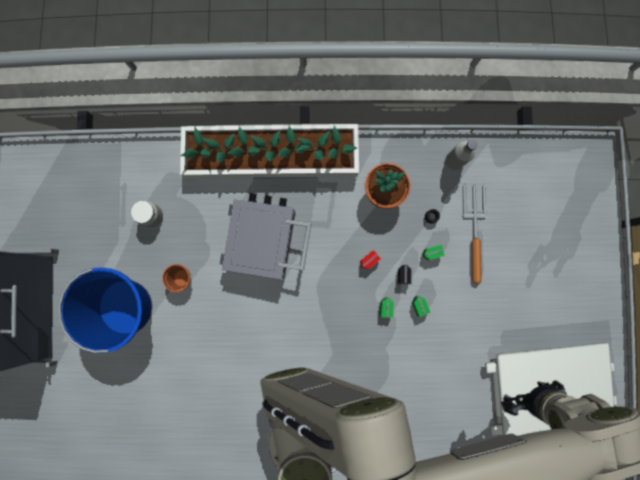

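The side picture shows the knob candidate at (315,319), with green look-alikes at (274,310), (279,336) and (350,340) and a red one at (325,293). The black coupling is at (395,336). In the top picture the knob is at (404,274), the greens at (433,253), (386,308) and (421,307), the red at (370,260) and the coupling at (432,216). The only black block with a nose is top (404,274) / side (315,319), so I'll check it in a crop.

```bash
cat > h.py <<'E'
import numpy as np, cv2
from workcell import *
def proj(c,X):
    i=camera_info(c);X=np.atleast_2d(X)@i["R"].T+i["t"]
    s=X[:,:2]/X[:,2:];r2=(s**2).sum(1,keepdims=True);s=s*(1+i["k1"]*r2)
    return s*i["mtx"][[0,1],[0,1]]+i["mtx"][:2,2]
def ray(c,p):
    i=camera_info(c);p=(np.atleast_2d(p).astype(float)-i["mtx"][:2,2])/i["mtx"][[0,1],[0,1]]
    s=p.copy()
    for _ in range(20): s=p/(1+i["k1"]*(s**2).sum(1,keepdims=True))
    d=np.c_[s,np.ones(len(s))]@i["R"]; return -i["R"].T@i["t"],d
def onz(c,p,z):
    o,d=ray(c,p);return o+d*((z-o[2])/d[:,2])[:,None]
def crop(im,x,y,w,h,k,fn):
    cv2.imwrite(fn,cv2.resize(im[y:y+h,x:x+w,::-1],None,fx=k,fy=k,interpolation=cv2.INTER_CUBIC))
E
python3 - <<'E'
from h import *
a=read_camera("side");b=read_camera("top")
crop(b,220,190,110,120,6,"pics/t_box.png")
crop(b,350,200,100,120,6,"pics/t_knob.png")
crop(a,270,190,110,75,7,"pics/s_box.png")
crop(a,250,270,170,90,4.5,"pics/s_knob.png")
for c in("side","top"):
  for n in("knob","lid","lid_bar","valve_box","coupling"):
    for d in trace(c,n)[:5]:
        m=np.argwhere(d["mask"])[:,::-1];print(c,n,round(d["score"],2),d["box"],m.mean(0).round(1))
E
```

```text
side knob 0.91 [316.0, 280.2, 20.8, 24.6] [324.6 293.2]
side knob 0.86 [299.9, 307.6, 27.1, 24.8] [314.3 319. ]
side knob 0.82 [260.3, 295.6, 24.8, 27.2] [273.8 310.6]
side knob 0.82 [341.6, 324.5, 19.5, 31.4] [349.2 339.3]
side knob 0.61 [264.7, 321.6, 26.4, 33.2] [278.3 336.3]
side lid 0.55 [292.2, 203.7, 66.4, 27.8] [322.4 214.9]
side lid_bar 0.8 [286.1, 205.7, 69.9, 23.0] [322.  215.1]
side valve_box 0.82 [292.0, 202.1, 72.7, 51.1] [324.3 228.8]
side valve_box 0.73 [291.9, 203.2, 67.5, 26.7] [322.3 214.9]
side valve_box 0.33 [315.8, 173.6, 21.2, 25.8] [326.3 187.5]
side coupling 0.62 [384.5, 329.0, 18.5, 19.6] [394.  336.2]
top knob 0.71 [394.1, 264.1, 11.8, 19.4] [403.5 275.5]
top knob 0.68 [378.3, 296.8, 16.4, 21.4] [385.9 307.7]
top knob 0.6 [410.8, 299.2, 17.4, 16.1] [419.7 306. ]
top knob 0.6 [421.2, 245.8, 21.3, 11.3] [433.1 252.4]
top knob 0.55 [360.5, 248.7, 24.6, 19.8] [369.5 260.7]
top lid 0.64 [222.8, 200.3, 86.4, 78.4] [260.2 239.5]
top lid 0.41 [422.9, 207.8, 15.4, 15.4] [431.7 216. ]
top lid_bar 0.72 [220.6, 196.2, 90.6, 84.5] [260.3 239.3]
top valve_box 0.55 [220.3, 191.7, 91.2, 85.6] [261.4 238. ]
top coupling 0.5 [422.6, 208.0, 15.7, 14.2] [431.8 216. ]
```

View pics/t_box.png

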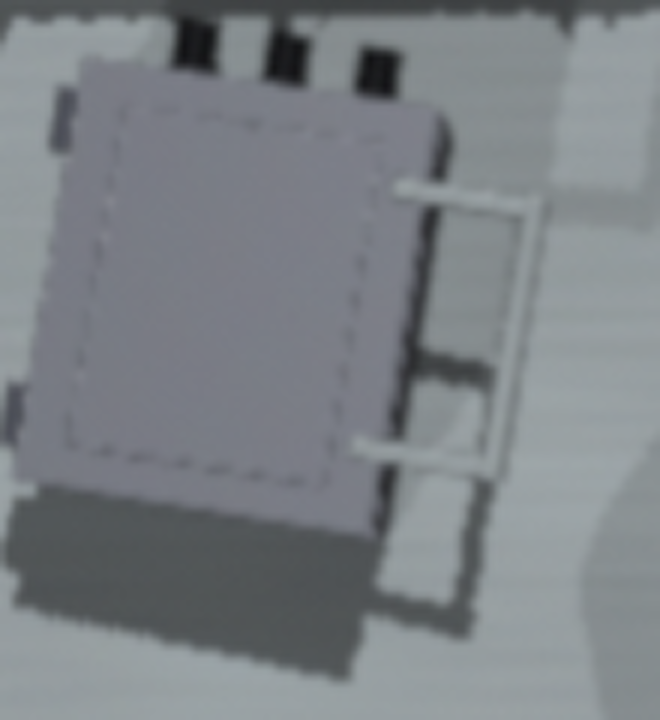

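View pics/t_knob.png

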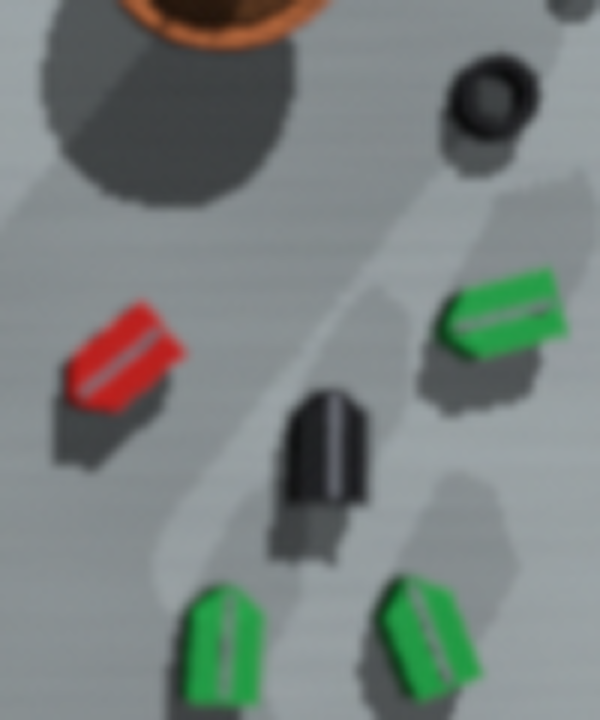

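View pics/s_box.png

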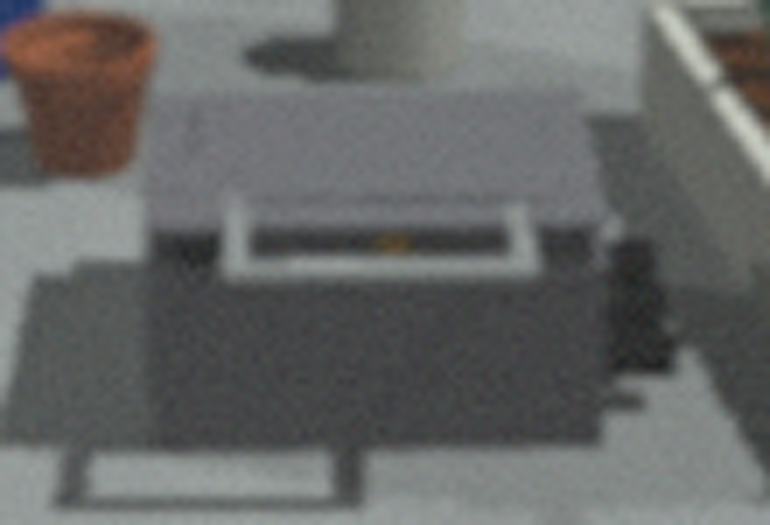

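View pics/s_knob.png

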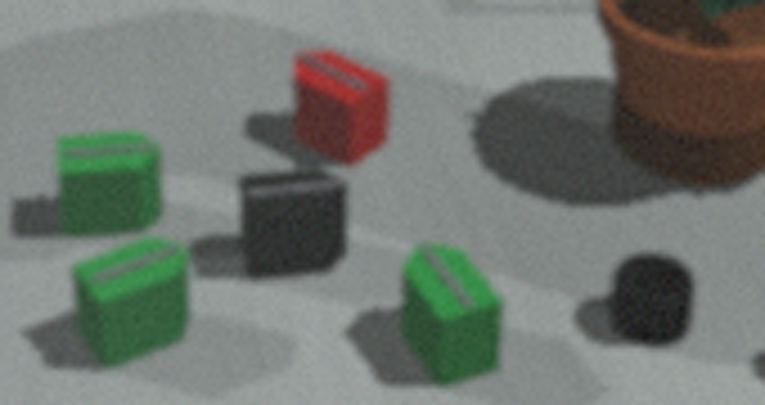

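```bash
cat >> h.py <<'E'
def Rz(a): c,s=np.cos(a),np.sin(a);return np.array([[c,-s,0],[s,c,0],[0,0,1.]])
def boxpt(P,p): return np.atleast_2d(p)@Rz(P[2]).T+[P[0],P[1],0]
def lidpt(P,a,u,r,off=0): # u along hinge, r from hinge, off normal (up when closed)
    return boxpt(P,[u,.085-r*np.cos(a)+off*np.sin(a),.094+r*np.sin(a)+off*np.cos(a)])
E
python3 - <<'E'
from h import *
from scipy.optimize import least_squares
T=lambda x,y:(220+x/6,190+y/6); S=lambda x,y:(270+x/7,190+y/7)
def model(q):
    P=q[:3];a=q[3]
    L=lambda c,u,r,o=0:proj(c,lidpt(P,a,u,r,o))[0]
    return np.array([L("top",.065,.224),L("top",-.065,.224),L("side",-.065,.224),L("side",.065,.224),
      proj("side",boxpt(P,[-.1,-.085,0]))[0],proj("side",boxpt(P,[.1,-.085,0]))[0],
      (L("top",.1,.175)),(L("top",-.1,.175)),L("top",-.1,0),L("top",.1,0)])
obs=np.array([T(535,197),T(494,473),S(226,270),S(540,268),S(150,445),S(603,445),T(445,108),T(374,535),T(18,480),T(82,60)])
q0=[*onz("top",(258,238),.09)[0,:2],0,.1]
f=least_squares(lambda q:((model(q)-obs)).ravel(),q0,loss="soft_l1",x_scale=[.1,.1,.1,.1])
print(f.x);print((model(f.x)-obs).round(1))
P=f.x[:3];print("bar",lidpt(P,f.x[3],0,.224),"hinge",lidpt(P,0,0,0))
# knob, top at z=.045
U=lambda x,y:(350+x/6,200+y/6)
c=onz("top",[U(287,503),U(370,503),U(330,388),U(288,425),U(370,425)],.045);print(c.round(4))
V=lambda x,y:(250+x/4.5,270+y/4.5)
print("side foot",onz("side",[V(250,277),V(322,272),V(346,250)],0).round(4), "sidetop",onz("side",[V(242,178),V(240,198),V(346,180)],.045).round(4))
E
```

```text
[ 0.58856277  0.12970927 -0.15895516  0.10138274]
[[ 0.6 -0.7]
 [ 0.3  0.3]
 [-0.8  0.3]
 [-0.4 -0.3]
 [-0.3  1. ]
 [-0.4 -0.4]
 [ 0.  -0.7]
 [ 0.8  0. ]
 [-1.5 -0.1]
 [-0.6 -0.9]]
bar [[ 0.56674299 -0.00640269  0.11667085]] hinge [[0.60201713 0.21363769 0.094     ]]
[[ 0.4591 -0.2659  0.045 ]
 [ 0.4585 -0.3058  0.045 ]
 [ 0.5137 -0.2877  0.045 ]
 [ 0.4962 -0.2672  0.045 ]
 [ 0.4957 -0.3066  0.045 ]]
side foot [[ 0.4608 -0.3025  0.    ]
 [ 0.4994 -0.3061  0.    ]
 [ 0.5157 -0.2908  0.    ]] sidetop [[ 0.4621 -0.2747  0.045 ]
 [ 0.4583 -0.2913  0.045 ]
 [ 0.5163 -0.2874  0.045 ]]
```

Box yaw is −0.159 rad, the lid is at about 0.10 rad, and the bar is at (0.567, −0.006, 0.117). The black block with a nose in the crops is the knob, near (0.48, −0.288), with its nose along about +x. I'll move above the bar with the jaws across it and partly open.

>>> arm_command(steps="25 36 0 0.177; 51 72 0 0.354; 76 108 0 0.531; 102 143 0 0.707; 127 179 0 0.884; 152 215 0 1.061; 178 251 0 1.238; 203 287 0 1.415; 229 323 0 1.592; 254 359 0 1.769; 279 395 0 1.946; 305 430 0 2.122; 330 466 0 2.3; 356 502 0 2.476; 381 538 0 2.653; 381 538 0 2.653; 381 538 0 2.653", fingers=-0.06, newtons=20)

```text
clock: 2.82
tcp_pos: [0.5668, -0.0061, 0.2312]
orientation: [-0.0, 0.761, 0.649, -0.0]
wrist_force: [-0.4, -0.2, -0.1]
finger_gap: 0.0401
```

Run:
```python
from h import *
s=get_state();print(s["clock"],s["joint_pos"].round(3),s["tcp_pos"],s["orientation"].round(4),s["finger_gap"],s["wrist_force"])
a=read_camera("side");b=read_camera("top")
crop(a,230,130,200,150,4,"pics/s1.png");crop(b,340,170,120,150,4,"pics/t1.png")
```

```text
2.825 [-0.152  0.298  0.025  1.298 -0.     0.007] [ 0.56684868 -0.00612815  0.23115782] [-2.000e-04  7.612e-01  6.485e-01 -3.000e-04] 0.04014596216901418 [-0.35101827 -0.1660292  -0.14672187]
```

View pics/s1.png

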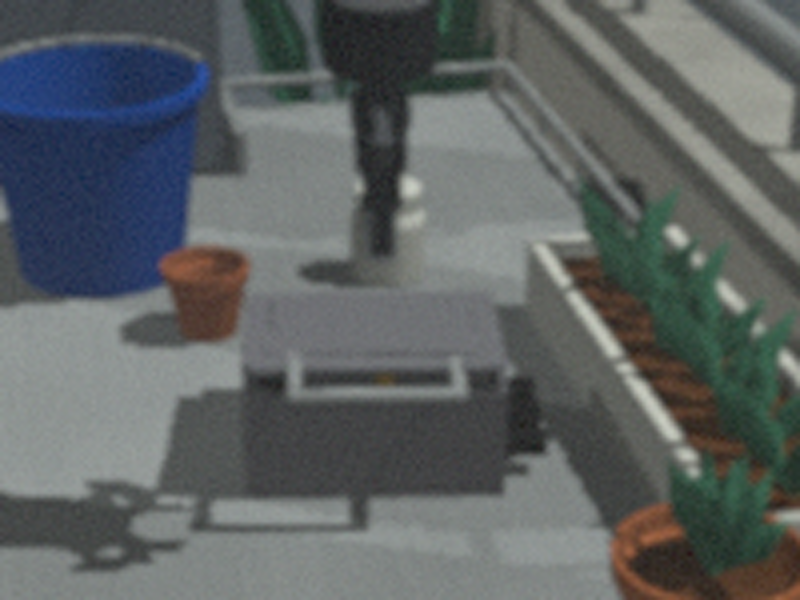

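The picture shows the gripper straight above the bar (crop (380,380)), with the lid slightly ajar. I'll descend now.

>>> arm_command(steps="0 0 -40 0; 0 0 -80 0; 0 0 -115 0; 0 0 -133 0; 0 0 -133 0; 0 0 -133 0")

```text
clock: 3.68
tcp_pos: [0.5671, -0.0076, 0.0996]
orientation: [0.001, 0.762, 0.648, 0.0]
wrist_force: [0.3, 0.1, -0.0]
finger_gap: 0.0402
```

Run:
```python
from h import *
a=read_camera("side");b=read_camera("top")
crop(a,270,170,110,90,7,"pics/s2.png")
```

```text
(no output)
```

View pics/s2.png

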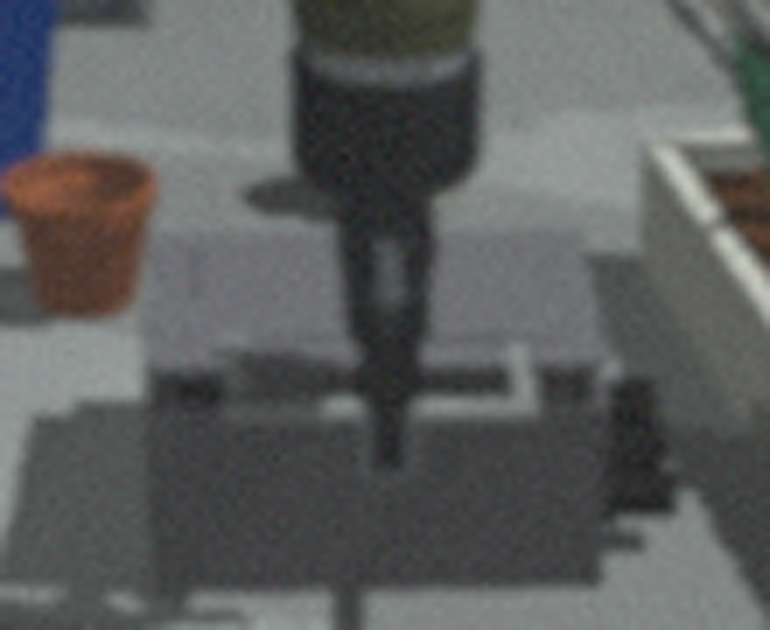

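The front finger passes in front of the bar at crop (388,410), and no contact force shows. I'll close lightly.

>>> arm_command(steps="0 0 0 0; 0 0 0 0; 0 0 0 0; 0 0 0 0; 0 0 0 0; 0 0 0 0", fingers=-1, newtons=20)

```text
clock: 4.53
tcp_pos: [0.5689, -0.0033, 0.1006]
orientation: [-0.001, 0.761, 0.649, 0.004]
wrist_force: [3.5, 13.0, -0.7]
finger_gap: 0.0107
```

Run:
```python
import numpy as np
a0=.101;y=np.array([.1583,.9874])
for a in np.arange(.101,1.9,.0866):
    d=.224*(np.cos(a0)-np.cos(a))*1000;z=.224*(np.sin(a)-np.sin(a0))*1000
    print(round(a,3),*(d*y).round(0).astype(int),int(round(z)))
```

```text
0.101 0 0 0
0.188 0 3 19
0.274 1 7 38
0.361 2 13 56
0.447 3 21 74
0.534 5 30 91
0.621 6 40 108
0.707 8 52 123
0.794 10 65 137
0.88 13 79 150
0.967 15 94 162
1.054 18 111 172
1.14 20 128 181
1.227 23 145 188
1.313 26 164 194
1.4 29 182 198
1.487 32 201 201
1.573 35 221 201
1.66 38 240 201
1.746 41 259 198
1.833 44 277 194
```

>>> arm_command(steps="0 1 10 0; 0 3 19 0; 1 5 29 0; 1 7 38 0; 1 10 47 0; 2 13 56 0; 3 17 65 0; 3 21 74 0; 4 25 83 0; 5 30 91 0; 5 30 91 0; 5 30 91 0")

```text
clock: 6.02
tcp_pos: [0.5739, 0.026, 0.1931]
orientation: [0.0, 0.761, 0.649, 0.004]
wrist_force: [-0.7, -6.5, 2.5]
finger_gap: 0.0106
```

Run:
```python
from h import *
a=read_camera("side");crop(a,250,140,140,110,5.5,"pics/s3.png")
```

```text
(no output)
```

View pics/s3.png

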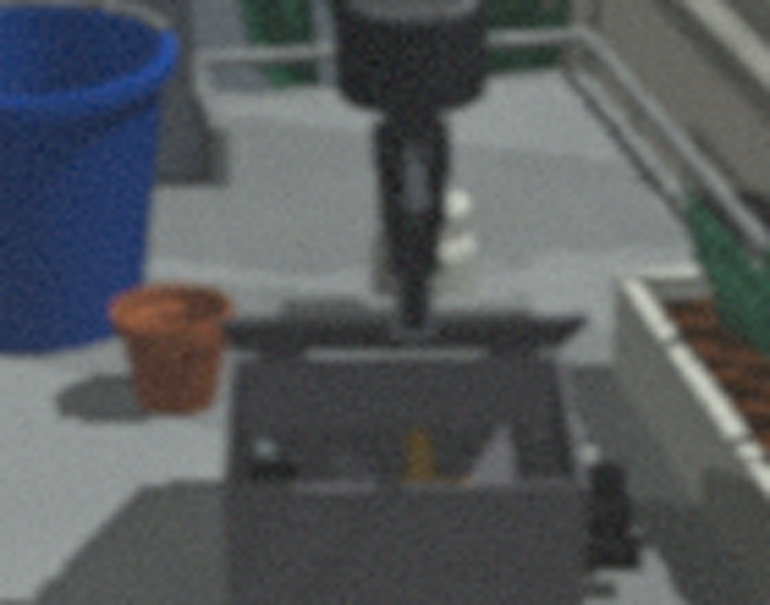

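The lid is following at about 0.55 rad, with the brass spindle visible at crop (418,455). I'll continue the arc.

Run:
```python
import numpy as np
a0=.554;y=np.array([.1583,.9874])
print("; ".join("%d %d %d 0"%(*(.224*(np.cos(a0)-np.cos(a))*1000*y).round(),round(.224*(np.sin(a)-np.sin(a0))*1000)) for a in np.linspace(.6,1.4,18)))
```

```text
1 6 9 0; 2 12 17 0; 3 18 25 0; 4 25 33 0; 5 32 41 0; 6 40 48 0; 8 48 55 0; 9 56 62 0; 10 64 68 0; 12 73 73 0; 13 82 79 0; 15 91 84 0; 16 101 88 0; 18 110 92 0; 19 120 95 0; 21 130 98 0; 22 140 101 0; 24 151 103 0
```

>>> arm_command(steps="1 6 9 0; 2 12 17 0; 3 18 25 0; 4 25 33 0; 5 32 41 0; 6 40 48 0; 8 48 55 0; 9 56 62 0; 10 64 68 0; 12 73 73 0; 13 82 79 0; 15 91 84 0; 16 101 88 0; 18 110 92 0; 19 120 95 0; 21 130 98 0; 22 140 101 0; 24 151 103 0; 24 151 103 0")

```text
clock: 8.45
tcp_pos: [0.5998, 0.1782, 0.3004]
orientation: [0.002, 0.761, 0.649, 0.008]
wrist_force: [3.2, -2.2, 10.8]
finger_gap: 0.0109
```

Run:
```python
from h import *
a=read_camera("side");b=read_camera("top");crop(a,250,120,140,130,5,"pics/s4.png");crop(b,180,170,180,140,4,"pics/t4.png")
```

```text
(no output)
```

View pics/s4.png

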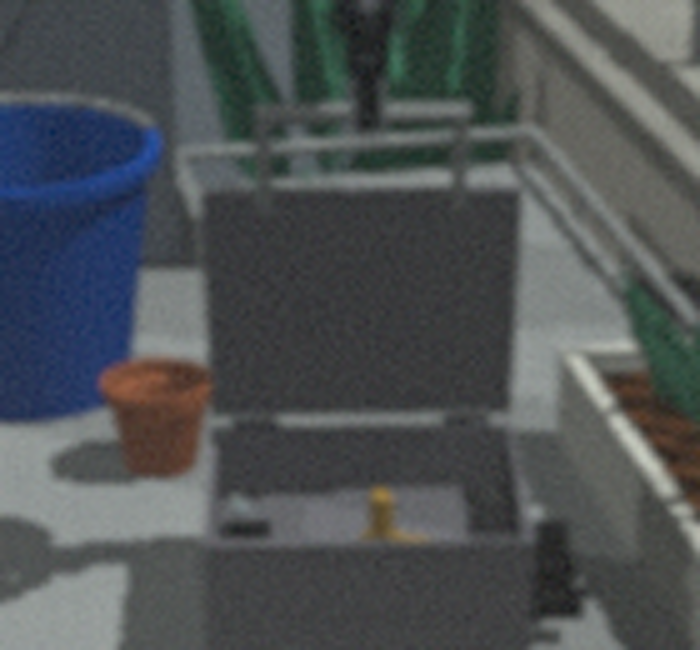

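View pics/t4.png

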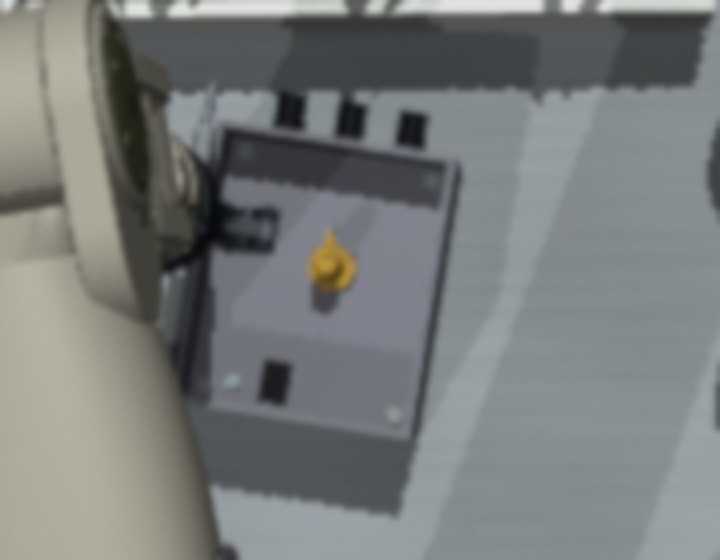

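The lid is near upright at about 1.40 rad. The spindle is visible in the top crop at (330,268), with its tooth pointing toward +x at (330,233). I'll finish the arc to 1.833.

>>> arm_command(steps="2 10 1 0; 3 20 2 0; 5 30 3 0; 6 40 3 0; 8 50 3 0; 10 60 2 0; 11 70 1 0; 13 80 -1 0; 14 88 -3 0; 15 95 -4 0; 15 95 -4 0; 15 95 -4 0")

```text
clock: 10.05
tcp_pos: [0.6157, 0.2744, 0.2957]
orientation: [0.002, 0.761, 0.649, 0.009]
wrist_force: [7.3, 0.6, 1.1]
finger_gap: 0.0112
```

Run:
```python
from h import *
a=read_camera("side");b=read_camera("top");crop(a,250,110,120,120,5,"pics/s5.png");crop(b,180,170,130,130,4.5,"pics/t5.png")
P=[.5886,.1297,-.159]
for a in(1.7,1.833,1.95): print(a,((proj("side",np.vstack([lidpt(P,a,-.065,.224),lidpt(P,a,.065,.224),lidpt(P,a,-.1,.175),lidpt(P,a,.1,.175)]))-[250,110])*5).round().tolist(), lidpt(P,a,0,.224).round(4))
```

```text
1.7 [[250.0, 125.0], [457.0, 122.0], [197.0, 204.0], [512.0, 199.0]] [[0.6066 0.2421 0.3161]]
1.833 [[250.0, 120.0], [454.0, 117.0], [198.0, 199.0], [508.0, 195.0]] [[0.6113 0.271  0.3103]]
1.95 [[251.0, 122.0], [451.0, 119.0], [199.0, 200.0], [505.0, 195.0]] [[0.6152 0.2955 0.3021]]
```

View pics/s5.png

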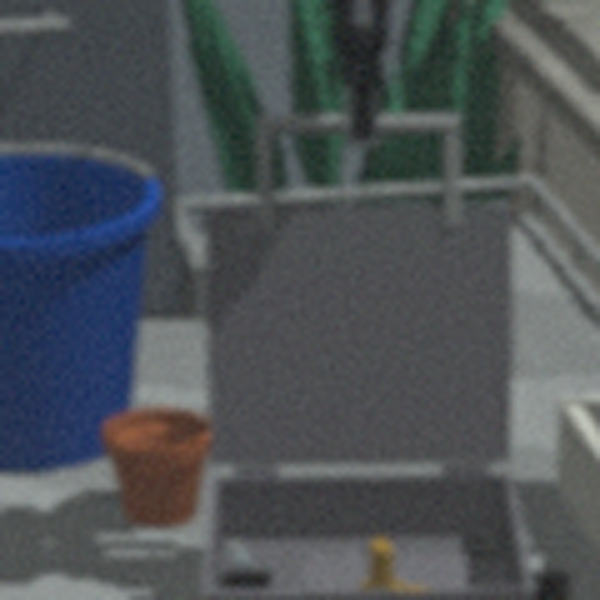

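View pics/t5.png

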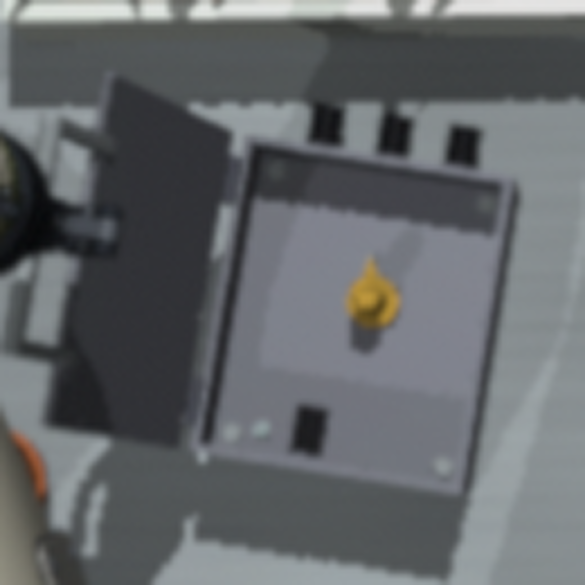

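Run:
```python
from h import *
P=[.5886,.1297,-.159]
for a in(1.75,1.8,1.833,1.87,1.92): print(a,*[((proj("top",lidpt(P,a,u,r,o))[0]-[180,170])*4.5).round().tolist() for u,r,o in((.1,.175,0),(-.1,.175,0),(.065,.224,0),(-.065,.224,0),(.1,.0,0),(-.1,.0,0))])
print(((proj("top",boxpt(P,[[.1,.085,.09],[-.1,.085,.09],[.1,-.085,.09],[-.1,-.085,.09]]))-[180,170])*4.5).round().tolist())
T=lambda x,y:(180+x/4.5,170+y/4.5)
print("spindle top",onz("top",[T(371,300)],.085),"tooth",onz("top",[T(371,256)],.048), "coll",onz("top",[T(373,302)],.05))
```

```text
1.75 [133.0, 73.0] [73.0, 433.0] [87.0, 119.0] [46.0, 361.0] [239.0, 131.0] [187.0, 449.0]
1.8 [119.0, 71.0] [58.0, 431.0] [68.0, 116.0] [27.0, 359.0] [239.0, 131.0] [187.0, 449.0]
1.833 [109.0, 70.0] [49.0, 429.0] [56.0, 115.0] [15.0, 357.0] [239.0, 131.0] [187.0, 449.0]
1.87 [99.0, 69.0] [39.0, 428.0] [42.0, 114.0] [1.0, 355.0] [239.0, 131.0] [187.0, 449.0]
1.92 [85.0, 68.0] [25.0, 425.0] [24.0, 112.0] [-17.0, 352.0] [239.0, 131.0] [187.0, 449.0]
[[240.0, 132.0], [188.0, 450.0], [509.0, 172.0], [460.0, 491.0]]
spindle top [[0.59516639 0.11642825 0.085     ]] tooth [[0.62665797 0.12021612 0.048     ]] coll [[0.59701266 0.11879821 0.05      ]]
```

>>> arm_command(steps="0 0 0 0; 0 0 0 0; 0 0 0 0; 0 0 20 0; 0 0 45 0; 0 0 70 0; -10 -50 75 0; -20 -110 75 0; -25 -170 75 0; -30 -230 75 0; -30 -230 75 0", fingers=0)

```text
clock: 11.52
tcp_pos: [0.5851, 0.0406, 0.3709]
orientation: [0.002, 0.763, 0.647, 0.009]
wrist_force: [0.1, 0.5, 0.6]
finger_gap: 0.0425
```

Run:
```python
from h import *
b=read_camera("top");crop(b,180,170,130,130,4.5,"pics/t6.png")
```

```text
(no output)
```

View pics/t6.png

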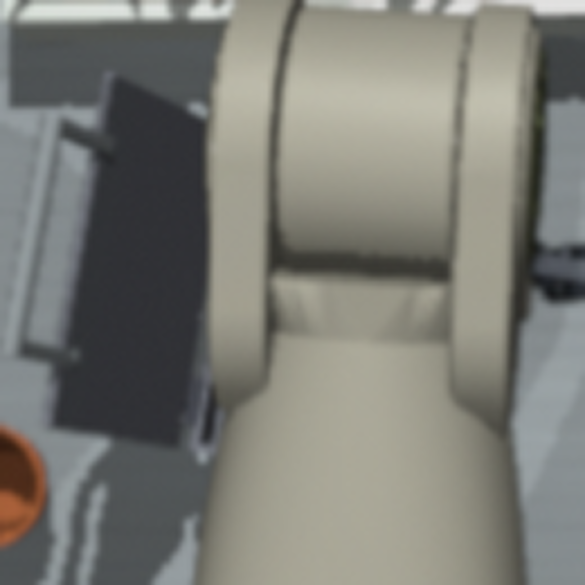

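The lid is free and holding, with its corners and bar ends matching the 1.83 rad prediction (bar ends (53,115) and (12,352) against (56,115) and (15,357)). Next I'll refine the knob pose from the first pictures.

```bash
cat > fit.py <<'E'
from h import *
from scipy.optimize import minimize
def knobpts(q,z0=0):
    base=np.array([[-.022,-.017],[-.022,.017],[.022,.017],[.034,.0],[.022,-.017]])
    pts=np.vstack([np.c_[base,np.full(5,z0)],np.c_[base,np.full(5,z0+.045)]])
    return pts@Rz(q[2]).T+[q[0],q[1],0]
def sil(c,pts,k=4):
    m=np.zeros((480*k,640*k),np.uint8)
    h=cv2.convexHull(((proj(c,pts)+.5)*k-.5).astype(np.float32).reshape(-1,1,2))
    cv2.fillConvexPoly(m,np.round(h*16).astype(np.int32),255,shift=4)
    return cv2.resize(m,(640,480),interpolation=cv2.INTER_AREA)/255.
E
python3 - <<'E'
from fit import *
I={c:cv2.imread(f"pics/{c}0.png").max(2).astype(float) for c in("side","top")}
box={"side":(295,300,335,340),"top":(388,258,418,292)}
for c,(a,b,e,f) in box.items():
    print(c); 
    if c=="top":
        for r in I[c][260:290,390:416].astype(int): print(*("%3d"%v for v in r))
E
```

```text
side
top
144 144 145 145 144 144 145 147 152 159 161 158 152 147 145 145 146 145 145 145 145 145 145 145 144 145
144 144 143 144 143 145 148 152 157 161 160 154 148 145 145 144 145 145 145 145 145 145 145 145 144 145
143 144 144 144 144 146 152 158 161 161 158 150 146 145 145 145 145 145 145 145 144 145 145 144 144 145
144 144 145 144 145 150 156 160 162 161 154 145 142 141 140 141 141 142 144 144 145 145 145 145 145 145
145 145 146 147 151 157 161 164 163 158 147 134 125 120 119 120 123 129 139 144 146 146 146 146 146 146
146 147 148 152 158 163 164 166 163 153 133 106  84  75  77  91  95 102 122 140 147 148 148 148 148 147
147 147 149 156 163 166 166 165 158 139 107  70  46  43  65  95  93  77  95 122 140 147 148 148 148 148
146 147 151 159 164 164 164 157 139 108  71  40  33  38  67 100  95  65  63  91 118 136 145 147 147 146
147 150 156 162 164 164 160 142 109  70  42  34  36  41  67 101  96  62  43  58  86 120 139 145 146 147
150 157 162 164 165 165 158 128  79  40  32  35  37  43  69 102  96  63  40  39  64 105 135 145 147 148
155 161 164 164 164 164 154 117  60  24  30  35  35
[... 1328 characters left out ...]
  52  36  35  42  47  50  51  58  68  62  53  62  69  85 120 149 161 163 163
145 142 141 142 135 110  77  59  53  53  57  65  69  70  70  72  69  76 101 115 122 138 154 161 162 162
142 141 141 140 134 109  78  65  64  64  67  75  81  81  82  82  82  95 128 147 151 154 158 160 160 160
141 141 141 140 133 107  77  66  67  67  69  77  83  84  84  84  85 100 135 155 160 160 160 160 160 160
142 142 142 140 126  98  74  67  68  68  70  79  84  86  86  85  88 105 138 158 161 161 162 161 161 161
143 142 143 138 115  85  70  68  68  68  70  79  85  86  86  86  94 119 147 159 161 161 161 162 162 162
143 144 144 137 112  80  68  68  68  68  71  79  85  85  85  87 104 135 155 160 161 161 161 161 161 161
```

Run:
```python
from h import *
n,b,l,r=onz("top",[(405.2,264.6),(405.1,283.9),(399.0,275),(410.9,275)],.045)
print(n,b,l,r); y=np.arctan2(*(n-b)[[1,0]]);print("yaw",y)
c=(n+b)/2; print("centre from ends", c-np.array([.006,0,0]), "sides",(l+r)/2)
```

```text
[ 0.51385295 -0.2883248   0.045     ] [ 0.45859021 -0.28680722  0.045     ] [ 0.48428172 -0.26977641  0.045     ] [ 0.4838177  -0.30411029  0.045     ]
yaw -0.027454448337469992
centre from ends [ 0.48022158 -0.28756601  0.045     ] sides [ 0.48404971 -0.28694335  0.045     ]
```

>>> arm_command(steps="-17 -50 -20 0.05; -34 -105 -50 0.1; -51 -160 -90 0.145; -68 -215 -130 0.145; -85 -270 -180 0.145; -100 -310 -220 0.145; -105 -328 -240 0.145; -105 -328 -255 0.145; -105 -328 -255 0.145; -105 -328 -255 0.145", fingers=0.41)

```text
clock: 12.82
tcp_pos: [0.4817, -0.2844, 0.1171]
orientation: [0.001, 0.712, 0.702, 0.009]
wrist_force: [-0.4, 0.2, -0.6]
finger_gap: 0.0606
```

Run:
```python
from h import *
s=get_state();print(s["tcp_pos"],s["orientation"])
a=read_camera("side");b=read_camera("top");crop(a,250,230,150,110,5,"pics/s7.png");crop(b,215,185,100,100,6,"pics/t7.png");cv2.imwrite("pics/top7.png",b[:,:,::-1]);cv2.imwrite("pics/side7.png",a[:,:,::-1])
crop(a,280,190,100,60,8,"pics/s7b.png")
```

```text
[ 0.48169657 -0.28436146  0.11710122] [0.0014678  0.71214895 0.70196438 0.00936653]
```

View pics/s7.png

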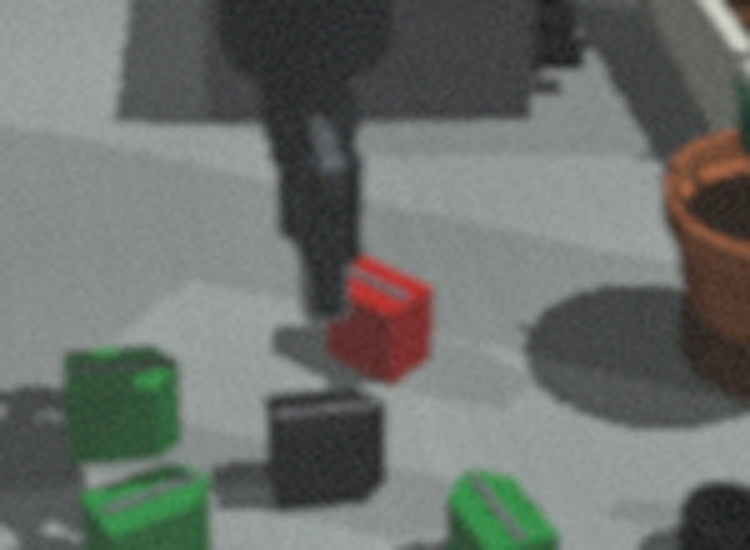

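View pics/t7.png

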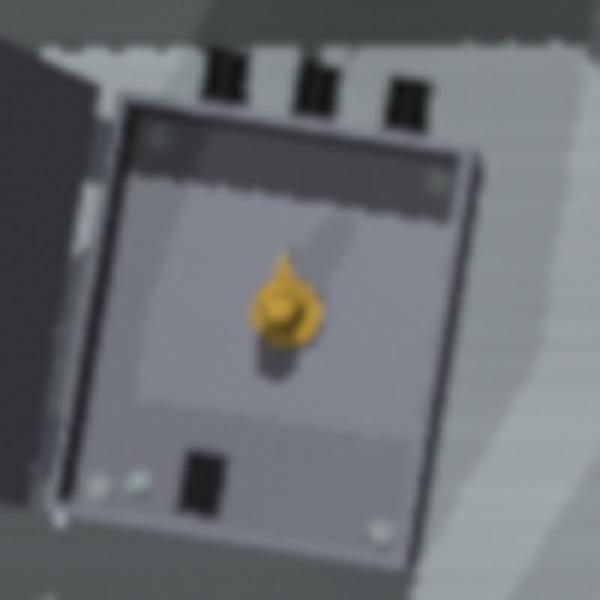

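View pics/s7b.png

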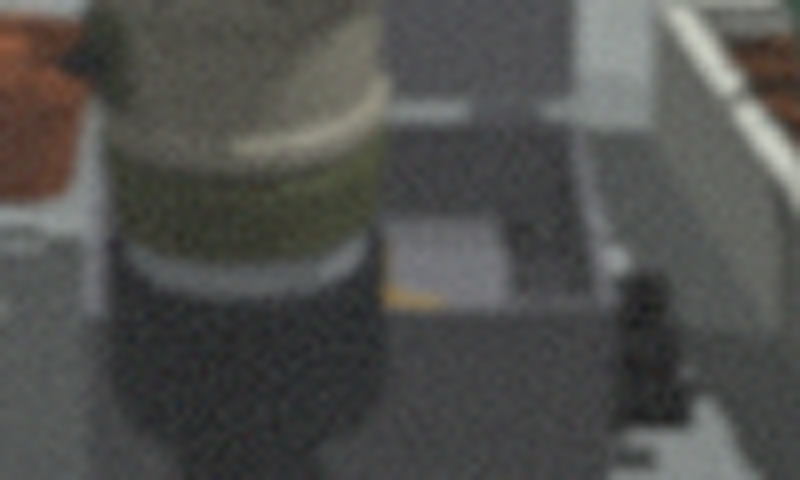

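Run:
```python
from fit import *
from scipy.optimize import minimize
b=cv2.imread("pics/top7.png");cv2.imwrite("pics/t8.png",cv2.resize(b[220:252,245:280],None,fx=18,fy=18,interpolation=cv2.INTER_CUBIC))
f=b.astype(float);s=f[:,:,2]-f[:,:,0]
sub=s[222:250,250:276];
M=np.clip(s/60,0,1); M[:222]=0;M[250:]=0;M[:,:248]=0;M[:,278:]=0
print("area",M.sum())
t=np.linspace(0,2*np.pi,40,endpoint=False)
def model(q,tw=.008):
    D=np.c_[np.minimum(.009*np.cos(t),.0045),.009*np.sin(t)]
    C=np.c_[.017*np.cos(t),.017*np.sin(t)]
    def cyl(p,z0,z1): return np.vstack([np.c_[p,np.full(len(p),z0)],np.c_[p,np.full(len(p),z1)]])@Rz(q[2]).T+[q[0],q[1],0]
    T=np.array([[.010,-tw],[.010,tw],[.030,0]])
    Ds=D*.85
    return np.maximum.reduce([sil("top",cyl(C,.045,.051),8),sil("top",cyl(T,.045,.051),8),sil("top",np.vstack([cyl(D,.045,.082),cyl(Ds,.082,.085)]),8)])
best=None
for tw in(.006,.008,.012):
  for y0 in(-.1,.1,.3):
    r=minimize(lambda q:((model(q*np.array([1,1,10]),tw)-M)[215:255,240:285]**2).sum(),np.array([.5965,.118,y0/10]),method="Nelder-Mead",options=dict(initial_simplex=np.array([[.5965,.118,y0/10],[.6005,.118,y0/10],[.5965,.122,y0/10],[.5965,.118,y0/10+.015]]),xatol=1e-5,fatol=1e-3))
    print(tw,y0,(r.x*[1,1,10]).round(4),round(r.fun,3))
    if best is None or r.fun<best[0]: best=(r.fun,r.x*[1,1,10],tw)
m=model(best[1],best[2]);print(m.sum())
d=(m-M)[222:250,250:276];
for r in (d*10).round().astype(int):print(*("%3d"%v for v in r))
```

```text
area 127.0
0.006 -0.1 [0.5993 0.1203 0.0738] 1.554
0.006 0.1 [0.5993 0.1203 0.0759] 1.551
0.006 0.3 [0.5994 0.1204 0.0734] 1.566
0.008 -0.1 [0.5992 0.1204 0.0654] 1.053
0.008 0.1 [0.5993 0.1202 0.0723] 1.084
0.008 0.3 [0.599  0.1203 0.0733] 1.095
0.012 -0.1 [0.5986 0.1201 0.0765] 1.758
0.012 0.1 [0.5986 0.1202 0.0793] 1.733
0.012 0.3 [0.5985 0.1204 0.0597] 1.747
124.65882352941176
  0   0   0   0   0   0   0   0   0   0   0   0   0   0   0   0   0   0   0   0   0   0   0   0   0   0
  0   0   0   0   0   0   0   0   0   0   0   0   0   0   0   0   0   0   0   0   0   0   0   0   0   0
  0   0   0   0   0   0   0   0   0   0   0   0   0   0   0   0   0   0   0   0   0   0   0   0   0   0
  0   0   0   0   0   0   0   0   0   0   0   0   0   0   0   0   0   0   0   0   0   0   0   0   0   0
  0   0   0   0   0   0   0   0   0   0   0   0   2   0   0   0   0   0   0   0   0   0   0   0   0   0
  0   0   0   0   0   0   0   0   0   0   0   1   3  -1   0   0   0   0   0   0   0   0   0   0   0   0
  0   0   0   0   0   0   0   0   0   0   0   1   0  -2   0   0   0   0   0   0   0   0   0 
[... 1495 characters left out ...]
   0   0   0   0  -1  -2  -2   0   0   0   0   0   0   0   0   0   0   0   0
  0   0   0   0   0   0   0   0   0   0   0   0   0   0   0   0   0   0   0   0   0   0   0   0   0   0
  0   0   0   0   0   0   0   0   0   0   0   0   0   0   0   0   0   0   0   0   0   0   0   0   0   0
  0   0   0   0   0   0   0   0   0   0   0   0   0   0   0   0   0   0   0   0   0   0   0   0   0   0
  0   0   0   0   0   0   0   0   0   0   0   0   0   0   0   0   0   0   0   0   0   0   0   0   0   0
  0   0   0   0   0   0   0   0   0   0   0   0   0   0   0   0   0   0   0   0   0   0   0   0   0   0
  0   0   0   0   0   0   0   0   0   0   0   0   0   0   0   0   0   0   0   0   0   0   0   0   0   0
```

View pics/t8.png

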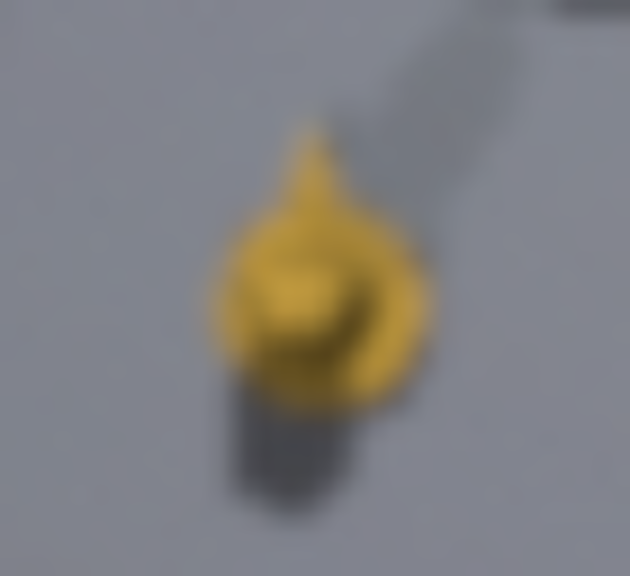

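The crop shows the spindle top with the tooth tip at (312,125), just right of straight up. The fit puts the spindle at (0.599, 0.120) with yaw +0.07. I'll refine the knob the same way.

Run:
```python
from fit import *
I={c:cv2.imread(f"pics/{c}0.png").astype(float) for c in("side","top")}
W={"side":(296,302,334,338),"top":(392,261,416,290)}
M={}
for c,(a,b,e,f) in W.items():
    g=I[c].max(2); m=np.zeros_like(g)
    lo,hi=(30,150) if c=="top" else (50,150)
    m[b:f,a:e]=np.clip((hi-g)/(hi-lo),0,1)[b:f,a:e]; M[c]=m
if 1:
    # top: fill ridge, suppress shadow behind (rows>283) by threshold
    g=I["top"].max(2)
    d=(g<64).astype(np.uint8); d=cv2.morphologyEx(d,cv2.MORPH_CLOSE,np.ones((1,7),np.uint8)); z=np.zeros_like(d);z[261:285,392:416]=d[261:285,392:416];print("top area",z.sum(), "model?")
    gs=I["side"].max(2)
    for r in gs[303:336,296:334].astype(int):print(*("%3d"%v for v in r))
q=(.4803,-.2872,-.02);print(sil("top",knobpts(q)).sum())
m=sil("top",knobpts(q))[262:288,390:416]
for r in (m*10).round().astype(int):print(*("%2d"%v for v in r))
```

```text
top area 223 model?
136 136 141 140 141 135 135 138 141 144 140 138 132 123 107  96  83  78  73  76  77  72  74  78  77  79  82  88  83  84  88  97 112 124 125 122 130 131
137 141 137 137 134 139 140 136 139 139 139 140 141 141 132 125 112  98  84  76  74  76  71  72  71  77  79  79  78  85  83  95 113 118 123 131 136 136
137 140 138 136 142 136 140 140 138 140 141 139 143 143 140 136 134 124 107  92  74  71  75  76  75  71  74  75  80  81  82  96 111 125 131 131 139 143
137 136 137 139 141 139 137 136 136 140 141 141 143 141 141 141 137 140 123 104  87  75  78  75  79  83  89  90  92  98  98 105 120 126 131 142 148 145
136 139 140 136 138 141 141 137 134 137 133 127 131 128 130 129 129 131 118 101  82  80  74  78  75  92 108 119 122 128 119 126 129 132 137 143 143 145
139 138 134 138 137 141 132 127 121 111 106 106 104 102  96  93  92  92  81  77  71  59  69  57  61  78  87 112 125 131 133 137 140 139 144 142 143 147
139 139 140 142 140 137 126 105  85  81  72  73  67  68  61  60  60  60  53  53  57  61  60  57  65  64  71  87 105 115 129 137 136 142 141 142 143 141
150 148 146 148 
[... 5282 characters left out ...]
0  0  0  0  0  0  0  7 10 10 10 10 10 10 10 10 10 10 10 10 10  5  0  0  0  0
 0  0  0  0  0  0  0  7 10 10 10 10 10 10 10 10 10 10 10 10 10  5  0  0  0  0
 0  0  0  0  0  0  0  7 10 10 10 10 10 10 10 10 10 10 10 10 10  5  0  0  0  0
 0  0  0  0  0  0  0  7 10 10 10 10 10 10 10 10 10 10 10 10 10  5  0  0  0  0
 0  0  0  0  0  0  0  7 10 10 10 10 10 10 10 10 10 10 10 10 10  5  0  0  0  0
 0  0  0  0  0  0  0  4  5  5  5  5  5  5  5  6  7  7  7  7  7  4  0  0  0  0
 0  0  0  0  0  0  0  0  0  0  0  0  0  0  0  0  0  0  0  0  0  0  0  0  0  0
 0  0  0  0  0  0  0  0  0  0  0  0  0  0  0  0  0  0  0  0  0  0  0  0  0  0
 0  0  0  0  0  0  0  0  0  0  0  0  0  0  0  0  0  0  0  0  0  0  0  0  0  0
```

>>> arm_command(steps="-1 -1 -40 0; -1 -1 -75 0; -1 -1 -105 0; -1 -1 -105 0; -1 -1 -105 0")

```text
clock: 13.55
tcp_pos: [0.4819, -0.2862, 0.0141]
orientation: [0.003, 0.712, 0.702, 0.009]
wrist_force: [-0.3, -0.3, 0.8]
finger_gap: 0.0604
```

>>> arm_command(steps="0 0 0 0; 0 0 0 0; 0 0 0 0; 0 0 0 0; 0 0 0 0; 0 0 0 0", fingers=-1, newtons=60)

```text
clock: 14.3
tcp_pos: [0.4835, -0.2874, 0.0163]
orientation: [0.005, 0.712, 0.702, 0.01]
wrist_force: [-0.2, 0.4, 7.1]
finger_gap: 0.0327
```

Run:
```python
from h import *
s=get_state();print(s["tcp_pos"],s["orientation"])
b=read_camera("top");a=read_camera("side");crop(a,260,250,110,110,5,"pics/s9.png")
```

```text
[ 0.48346685 -0.28736254  0.01629607] [0.00525849 0.71196154 0.70213014 0.0098173 ]
```

View pics/s9.png

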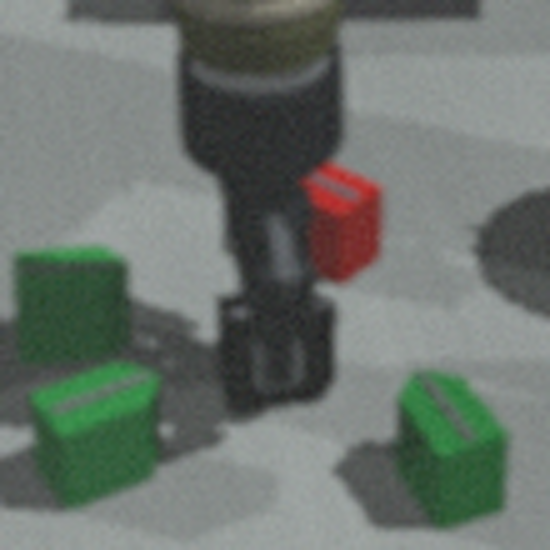

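The knob is gripped, with a gap of 32.7 mm and the look-alikes untouched. I'll lift it and carry it over the spindle, with the underside about 25 mm above the spindle top.

>>> arm_command(steps="0 0 15 0; 0 0 50 0; 0 0 90 0; 0 0 120 0; 10 40 130 0.01; 25 85 130 0.02; 40 135 130 0.03; 55 185 130 0.04; 70 235 130 0.05; 84 285 125 0.06; 97 330 120 0.07; 110 375 115 0.08; 119 407 110 0.09; 119 407 110 0.09; 119 407 110 0.09")

```text
clock: 16.27
tcp_pos: [0.6024, 0.1194, 0.127]
orientation: [0.005, 0.68, 0.733, 0.01]
wrist_force: [0.3, 0.3, -0.7]
finger_gap: 0.0333
```

Run:
```python
from h import *
s=get_state();print(s["tcp_pos"],s["orientation"],s["finger_gap"],s["wrist_force"])
b=read_camera("top");a=read_camera("side");crop(a,270,130,110,110,5.4,"pics/s10.png");crop(b,180,170,130,130,4.5,"pics/t10.png");cv2.imwrite("pics/side10.png",a[:,:,::-1])
```

```text
[0.60236682 0.11935276 0.12703107] [0.00507908 0.67962071 0.73347784 0.01000774] 0.03326424142085992 [ 0.33704408  0.31818834 -0.70853589]
```

View pics/s10.png

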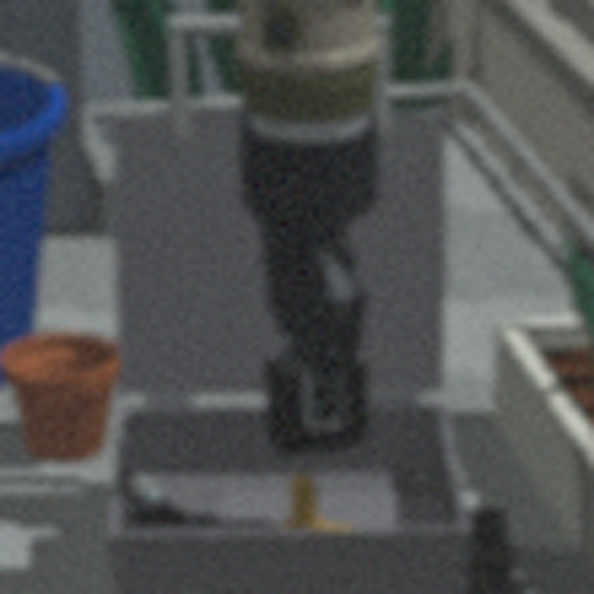

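View pics/t10.png

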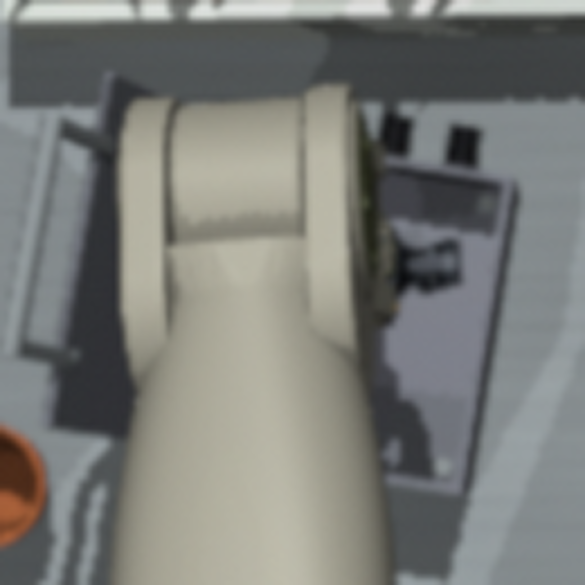

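Run:
```python
from fit import *
a=cv2.imread("pics/side10.png");x0,y0,k=300,180,12
im=cv2.resize(a[y0:y0+50,x0:x0+60],None,fx=k,fy=k,interpolation=cv2.INTER_CUBIC)
clean=im.copy()
P=lambda X:(((proj("side",X)-[x0,y0])+.5)*k).round().astype(int)
h=cv2.convexHull(P(knobpts((.599,.1203,.075),.1105)));cv2.polylines(im,[h],True,(0,0,255),1)
t=np.linspace(0,2*np.pi,60)
for z in(.045,.085):cv2.polylines(im,[P(np.c_[.599+.009*np.cos(t),.1203+.009*np.sin(t),np.full(60,z)])],True,(255,0,0),1)
cv2.circle(im,tuple(int(v) for v in P(np.array([.599+.03*np.cos(.072),.1203+.03*np.sin(.072),.048]))[0]),4,(0,255,0),1)
cv2.imwrite("pics/s11.png",im)
# spindle column extents by brass
f=a.astype(float);s=f[:,:,2]-f[:,:,0]
for y in range(214,232):print(y,*s[y,314:342].astype(int))
print(proj("side",[[.599,.1203,.085],[.599,.1203,.06]]))
```

```text
214 -1 -2 -4 -3 -2 -1 -4 -4 -2 -6 -2 -4 -2 1 -3 0 -1 -4 -1 -3 0 0 -3 -3 -3 -3 -2 -5
215 -2 -4 -1 -5 -1 -3 -4 1 -5 -2 -4 1 -3 -7 -2 -1 -4 -2 -1 -2 1 -4 -1 -3 -6 -3 -2 -2
216 -5 0 -6 -2 -1 -4 -5 -2 -3 -6 1 -4 -3 -2 -3 -5 -4 -3 1 0 -4 -1 -6 -5 -1 -6 2 -2
217 -2 -4 -6 -2 -3 -4 -1 -3 -1 -3 5 9 8 5 -4 -3 -6 -5 -2 -4 -4 -5 -3 -3 -6 -1 -4 -4
218 -2 -4 -4 -4 -4 -7 -5 0 -4 2 11 30 25 13 6 -4 -4 -2 -5 -4 -8 -3 -5 -7 -2 -3 -5 -3
219 -7 -7 -4 -6 -5 -5 -6 -8 -3 8 22 37 35 27 4 -3 -2 -9 -2 -5 -2 -6 -6 -2 -5 -4 -4 -5
220 -5 -4 -6 -5 -5 -3 -7 -7 -2 8 29 38 37 30 11 -1 -4 -7 -3 -5 -7 -7 -3 -5 -7 -6 -6 -6
221 -5 -4 -4 -7 -6 -5 -5 -7 -5 8 26 36 38 28 12 1 -5 -3 -1 -3 -8 -6 -4 -3 -7 -8 -6 -5
222 -7 -6 -6 -5 -2 -5 -6 -9 -2 5 21 35 37 34 15 1 -5 -5 -7 -7 -5 -6 -8 -6 -4 -4 -2 -6
223 -7 -7 -5 -10 -9 -3 -8 -5 2 5 26 34 41 38 21 5 -9 -8 -4 -8 -6 -5 -5 -6 -8 -7 -8 -6
224 -6 -5 -6 -8 -4 -6 -9 -8 -4 5 24 38 40 41 24 6 -5 -5 -8 -5 -8 -8 -4 -6 -4 -7 -8 -5
225 -7 -3 -7 -3 -6 -8 -3 -5 0 9 24 36 46 48 28 18 4 -3 -3 -5 -3 -6 -7 -6 -5 -6 -1 -6
226 -4 -6 -3 -3 -5 -4 -4 -5 5 22 32 39 38 43 47 46 29 17 12 7 7 2 -3 -2 -10 -7 -5 -3
227 -3 0 -7 -4 -5 -3 -2 1 12 15 25 23 22 34 41 44 43 40 34 33 30 10 1 -3 -4 -4 -5 -7
228 -3 -3 -3 -4 -5 -1 -4 0 4 1 3 1 8 11 14 19 21 23 26 23 18 7 1 -2 -6 -3 -5 -7
229 -3 -3 0 -4 -3 -4 -3 0 -2 1 -2 0 -3 -4 3 0 2 0 3 0 -1 0 -3 -4 -5 0 -3 -3
230 2 -2 -3 -1 -2 -1 0 -5 -3 0 -1 -4 -4 0 2 -3 -1 -1 -5 -2 0 -1 -1 -3 -3 -4 -2 -1
231 -4 -1 -4 1 1 -7 2 -2 -5 -2 -3 -2 1 -3 -6 -1 -3 -2 1 -4 -4 -5 1 2 2 -3 -1 -4
[[326.1643273  217.98552005]
 [326.15233975 225.04142544]]
```

View pics/s11.png

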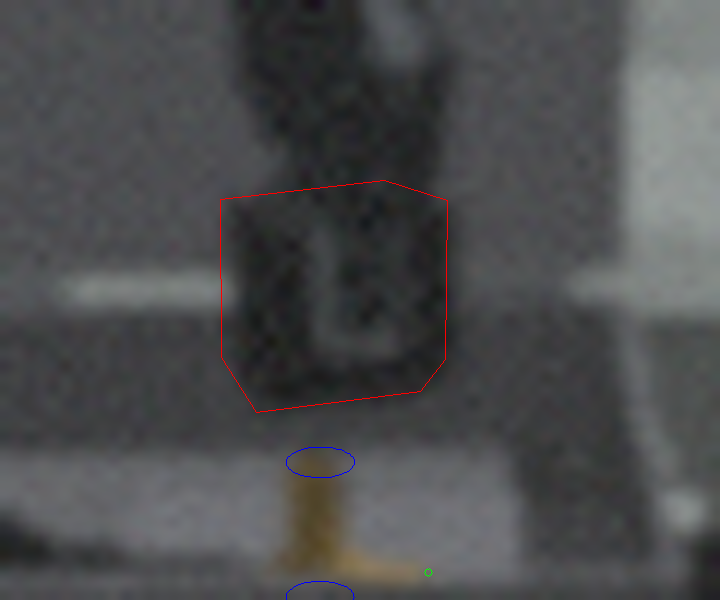

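In the overlay the knob and the spindle are both about 1 mm toward +x of the model, so they line up with each other. Knob yaw is 0.076 against 0.072 for the spindle. I'll lower it in stages.

>>> arm_command(steps="0 1 -10 0; 0 1 -18 0; 0 1 -24 0; 0 1 -29 0; 0 1 -33 0; 0 1 -33 0; 0 1 -33 0")

```text
clock: 17.25
tcp_pos: [0.6016, 0.1201, 0.0933]
orientation: [0.004, 0.68, 0.733, 0.01]
wrist_force: [-2.6, 2.3, -2.2]
finger_gap: 0.0331
```

The underside is about 8 mm past the spindle top with no upward resistance, so the D has engaged. I'll continue.

>>> arm_command(steps="0 0 -5 0; 0 0 -10 0; 0 0 -14 0; 0 0 -18 0; 0 0 -22 0; 0 0 -22 0; 0 0 -22 0")

```text
clock: 18.12
tcp_pos: [0.6016, 0.1202, 0.0721]
orientation: [0.004, 0.68, 0.733, 0.01]
wrist_force: [-4.6, 3.4, 8.8]
finger_gap: 0.0332
```

>>> arm_command(steps="0 0 -3 0; 0 0 -6 0; 0 0 -6 0; 0 0 -6 0; 0 0 -6 0", newtons=80)

```text
clock: 18.75
tcp_pos: [0.602, 0.1203, 0.071]
orientation: [0.006, 0.68, 0.733, 0.011]
wrist_force: [-13.5, 1.2, 31.9]
finger_gap: 0.0329
```

Run:
```python
from h import *
s=get_state();print(s["tcp_pos"],s["orientation"],s["finger_gap"],s["wrist_force"])
b=read_camera("top");a=read_camera("side");crop(a,270,130,110,110,5.4,"pics/s12.png");crop(b,130,140,330,170,2.4,"pics/t12.png");
```

```text
[0.60196396 0.12034135 0.07102109] [0.0055164  0.67982966 0.73326333 0.01122868] 0.03291095356186814 [-13.53161001   1.16918532  31.87918827]
```

View pics/s12.png

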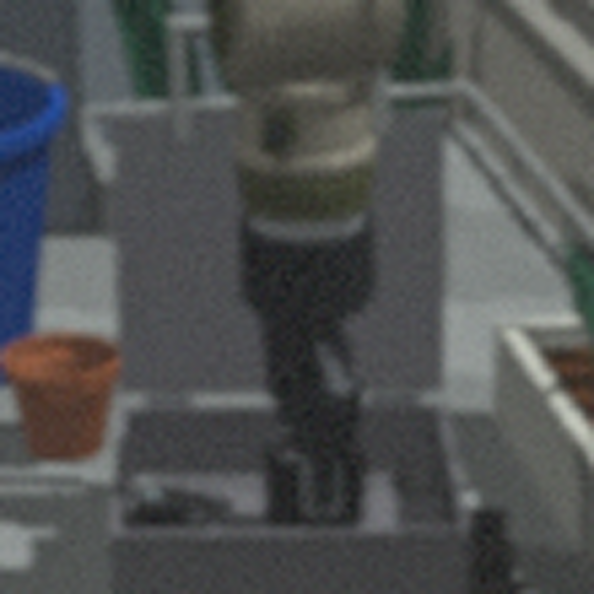

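View pics/t12.png

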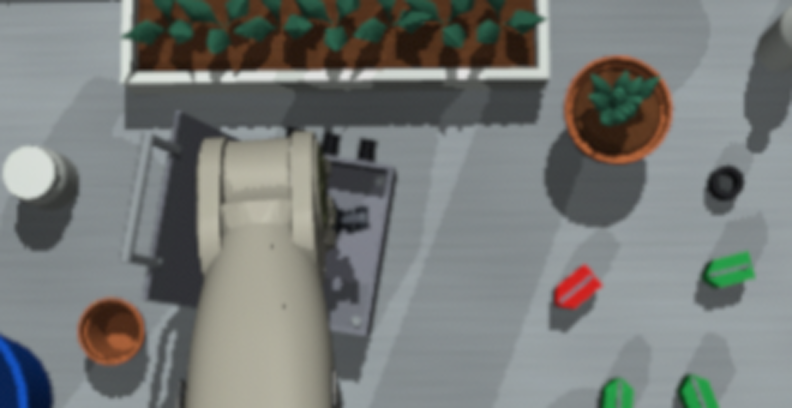

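>>> arm_command(steps="0 0 -3 0; 0 0 -3 0; 0 0 -3 0; 0 0 -3 0; 0 0 -3 0; 0 0 -3 0")

```text
clock: 19.6
tcp_pos: [0.6018, 0.1203, 0.0711]
orientation: [0.006, 0.68, 0.733, 0.012]
wrist_force: [-11.3, 1.1, 21.7]
finger_gap: 0.0331
```

Run:
```python
from h import *
b=read_camera("top");crop(b,170,180,60,80,7,"pics/t13.png")
x=cv2.imread("pics/top7.png");print(np.abs(b[185:262,180:200,::-1].astype(int)-x[185:262,180:200]).mean())
s=get_state();print(s["clock"],s["tcp_pos"],s["wrist_force"],s["finger_gap"],s["joint_pos"])
```

```text
2.766883116883117
19.65 [0.60183821 0.12033206 0.07112125] [-10.31103477   1.73845094  21.53703408] 0.032563570358325127 [ 0.06301637  0.45627501 -0.14821058  0.94081357  0.00730404 -0.01259038]
```

View pics/t13.png

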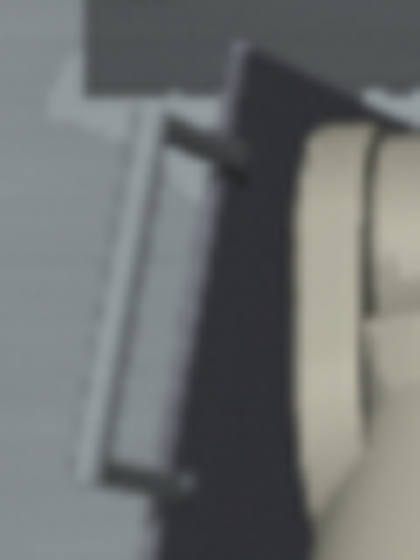

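The lid bar is unchanged, running from (192,197) to (183,248). The knob sits on the stop with about 21 N of push, so I'm handing in.

```bash
python3 -c "
from workcell import *
print(hand_in())"
```

```text
the job is handed in; nothing more can be done
None
```

The lid is open at about 105 degrees, and the black knob is on the spindle and held pressed to its stop. The job was handed in at 19.65 s on the robot's clock.

- **Lid:** I opened it by gripping the bar lightly. In the last pictures the bar sits where I calculated it for about 1.83 rad. It had not moved since I let go.
- **Knob:** I took the black one and turned it to a yaw of 0.076 rad, against 0.072 rad measured for the spindle's flat. It slid on without resistance. The spring then pushed back with about 9 N close to the expected full depth, and after that it met a hard stop.
- **At hand-in:** the tool was at a height of 71.1 mm, where I expected 71.3 mm at the stop. It was pressing with about 21.5 N on an 80 N grip.
- **Other things in the scene:** the pots, coupling, jar and look-alike knobs look untouched. The fork was not in my last close-ups, but the arm was not near it after the start.

**Imperfections:**
- The gripper was tilted by about 1.5 degrees.
- About 10 N of sideways force remained on the wrist.
- The push briefly reached 32 N before I eased it. That was on the knob, held in the fingers.
- The camera positions were a few millimetres off the contact positions at the bar, and the compliant arm and grip took that up.

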